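Pack a specimen into its transport canister and cold shipping carton

TASK

Pack the red-capped specimen tube for the courier: first stand the white canister base upright in the round well of the carton's foam, then set the red-capped tube upright inside it, then close it with the blue lid, open end down and right down on the shoulder, and last of all, so that it stays cold, stand the teal cool brick on its long edge in the slot of the other foam block. Lower the tube in gently rather than dropping it, keep it upright throughout, and leave the yellow- and green-capped tubes standing where they are.

Things in the scene. Friction and masses are not known exactly. Their poses are not given: they have to be found in the camera images.
- canister_center (a point): White canister base, an open upright pot, 110 g. Body 66 mm diameter, 50 mm high; flat shoulder; neck tapering from 56 mm (shoulder) to 48 mm outside at the rim, 61 mm above the underside. Bore 46 mm, 42 at the rim; floor 8 mm above the underside. Point: on its axis, 30.5 mm above the underside, z up. The well takes its lowest 22 mm: grip the body just under the shoulder.
- red_tube_center (a point): Specimen to pack: upright clear tube, 27 mm diameter, with a RED screw cap (30 mm diameter, top 19 mm), 90 mm tall, flat bottom, 50 g. Point: on its axis, half-way up (45 mm above the underside), z up. In the canister its top stands 37 mm above the rim; fingers do not fit into the canister, so hold the tube at the cap, within its top 33 mm.
- yellow_tube_center (a point): A specimen to be left alone: same tube as the red one but with a YELLOW cap. The point is half-way up (45 mm above the underside).
- green_tube_center (a point): A specimen to be left alone: same tube as the red one but with a GREEN cap. The point is half-way up (45 mm above the underside).
- lid_center (a point): Blue ribbed deep lid of the canister: round, 66 mm outside diameter, 54 mm tall, closed on top, open below (bore 60 mm, 51 mm deep), 70 g. It stands open end down. No thread: lower it over tube and neck until its edge rests on the shoulder, 50 mm above the canister's underside. Point: on its axis, half-way up (27 mm above its lower edge), z up.
- brick_center (a point): Hard teal cool brick standing on its long edge: 92 mm long (x axis), 25 mm thick (y axis), 62 mm tall (z up), 140 g, a small white plug on its top edge. Point: its centre, 31 mm above its underside. Grip it across the 25 mm.
- well (a point): Round well, 84 mm diameter, 22 mm deep, flat floor, in one of two dark grey foam blocks that lie end to end in a low cardboard carton (252 x 110 mm, walls 38 mm high), in either order, 122 mm between centres. Fixed. Point: centre of the well's mouth, level with the foam top, 39 mm above the table; x axis along the carton's length, z up.
- slot (a point): Slot for the cool brick in the carton's other foam block: 108 mm long (x axis, along the carton), 42 mm wide (y axis), 22 mm deep, flat floor. Fixed. Point: centre of the slot's mouth, level with the foam top, 39 mm above the table; z up.
Mind the look-alikes: they are no part of the job. What is shaped like the part that bears canister_center but pink is not meant.

How it is judged (in metres and radians):
On the way, in this order (a step that is already met when the one before it is completed fails the run):
1. the canister base stands upright on the floor of the round well, let go (horizontal distance between canister_center and well below 0.014 m and z of canister_center in the frame of well below 0.0135 m and angle between canister_center's own z axis and vertical below 0.08 rad and contact force between the fingers and canister below 0.05 N), for 0.2 s.
2. the red-capped tube stands on the floor of the canister in the well, let go (horizontal distance between canister_center and well below 0.014 m and z of canister_center in the frame of well below 0.0135 m and angle between canister_center's own z axis and vertical below 0.08 rad and horizontal distance between red_tube_center and canister_center below 0.014 m and z of red_tube_center in the frame of canister_center below 0.0285 m and angle between red_tube_center's own z axis and vertical below 0.2 rad and contact force between the fingers and red_tube below 0.05 N), for 0.2 s.
3. the lid is seated on the canister's shoulder over the tube, let go (horizontal distance between canister_center and well below 0.014 m and z of canister_center in the frame of well below 0.0135 m and angle between canister_center's own z axis and vertical below 0.08 rad and horizontal distance between red_tube_center and canister_center below 0.014 m and z of red_tube_center in the frame of canister_center below 0.0285 m and angle between red_tube_center's own z axis and vertical below 0.2 rad and horizontal distance between lid_center and canister_center below 0.006 m and z of lid_center in the frame of canister_center between 0.0425 and 0.0505 m and angle between the z axis of lid_center and the z axis of canister_center, either way round below 0.06 rad and angle between lid_center's own z axis and vertical below 0.12 rad and contact force between the fingers and lid below 0.05 N), for 0.2 s.
4. the cool brick stands in its slot, let go (horizontal distance between brick_center and slot below 0.015 m and z of brick_center in the frame of slot below 0.014 m and angle between brick_center's own z axis and vertical below 0.15 rad and contact force between the fingers and brick below 0.05 N), for 0.2 s.
At the end, for the whole second after the job is handed in: All upright, released and at rest: canister on the well's floor within 14 mm of its axis; red-capped tube on the canister's floor within 14 mm of its axis; lid seated on the shoulder within 6 mm of the axis; brick on the slot's floor within 15 mm of its centre; heights within 4 to 6 mm (horizontal distance between canister_center and well below 0.014 m and z of canister_center in the frame of well below 0.0135 m and angle between canister_center's own z axis and vertical below 0.08 rad and horizontal distance between red_tube_center and canister_center below 0.014 m and z of red_tube_center in the frame of canister_center below 0.0285 m and angle between red_tube_center's own z axis and vertical below 0.2 rad and horizontal distance between lid_center and canister_center below 0.006 m and z of lid_center in the frame of canister_center between 0.0425 and 0.0505 m and angle between the z axis of lid_center and the z axis of canister_center, either way round below 0.06 rad and angle between lid_center's own z axis and vertical below 0.12 rad and horizontal distance between brick_center and slot below 0.015 m and z of brick_center in the frame of slot below 0.014 m and angle between brick_center's own z axis and vertical below 0.15 rad and linear speed of each of canister, red_tube, lid, brick below 0.02 m/s); the robot touches nothing.
It fails at once if the yellow-capped tube is shifted by more than 30 mm or tipped (distance of yellow_tube_center from where it was at the start of the episode above 0.03 m or angle between yellow_tube_center's own z axis and vertical above 0.4 rad).
It fails at once if the green-capped tube is shifted by more than 30 mm or tipped (distance of green_tube_center from where it was at the start of the episode above 0.03 m or angle between green_tube_center's own z axis and vertical above 0.4 rad).
It fails at once if the red-capped tube is tipped by more than 35 deg (angle between red_tube_center's own z axis and vertical above 0.61 rad).
It fails at once if the red-capped tube is dropped (falls freely faster than 0.6 m/s, about 20 mm) (contact force between the fingers and red_tube below 0.05 N and linear speed of red_tube above 0.6 m/s).
It also fails if it takes over 128 s, if anything falls off the work surface, if the arm or the gripper's body presses on something with over 40 N, if the wrist force passes 120 N, or if a joint passes its speed limit or range.

ROBOT

A 7-joint arm with a two-finger parallel gripper is mounted at the origin on the work surface. World frame = base frame: x ahead of the robot, y to its left, z up, the work surface at z = 0. Lengths are in m, angles in degrees, forces in N, time in s.
With the tool pointing down it reaches from about 0.425 to 0.95 m from the base axis. Payload 16.7 kg.
Tool frame: the origin (TCP) lies midway between the tips of the shut fingers; the grasp point (between the pads) lies 19 mm behind it; z points along the fingers, x is the direction in which the jaws open and shut, and the axes are right-handed (so a half turn about z gives the same grasp; the last joint's range is limited). The gripper opens to 94 mm and grips with 3 to 60 N. Pads are 16 mm wide; open, the fingers measure 119 mm over their backs; the gripper's body (75 mm by 177 mm) begins 78 mm behind the grasp point.
Start: joints at [63.512, 24.414, 4.234, 92.017, -1.954, 63.644, -3.845], TCP at [0.208, -0.642, 0.205] pointing down, gripper open.
Joint ranges: [-163.25, 163.25], [-28.42, 122.38], [-70.27, 78.77], [12.13, 141.07], [-58.53, 238.53], [9.26, 117.41], [-156.51, 156.51]. Speed limits (degrees/s): [108.29, 108.29, 136.94, 136.94, 172.46, 172.46, 172.46].

INTERFACE

Orientations are given as [roll, pitch, yaw] about the fixed x, y, z axes, in that order (R = Rz(yaw) Ry(pitch) Rx(roll)).
In Python, from bench import r gives the robot as it stands.
- The arm moves only by the shell command python3 -m handwheel 'ROWS' [FORCE]. ROWS is JSON, a list of rows, each a list of 5 numbers: the shift along the tool's x, y, z in cm, then the turn about the tool's z in rad, then the opening, from 0 (shut) to 1 (fully open). In form: [[tx, ty, tz, twist, gripper], ...]. A call has 1 to 5 rows; each row is the pose to reach, as a shift and turn from the pose commanded when the call began, along the tool's axes at that moment; what a row does not reach only later rows make up. A row lasts 1/12 s, in which the tool goes at most 41.7 mm and 7.16 degrees, less where a joint would pass 70% of its speed; a pose out of reach is approached as far as the arm can. A call with a gripper value outside its range is refused whole. The fingers move at their own pace and stop on an object; FORCE is the grip in N (left out, the last holds). Time passes only in rows, so rows that repeat a pose let the fingers close. It gives the time, the measured TCP pose, the force and the opening at its end, in the units of the state.
- r.observe(): the state, without advancing time (a new reading comes with each control period).
- r.read_camera(name): name is "scene" or "top"; returns a dict with "frame" (384x512x3 uint8, red, green, blue), "range_z" (384x512 float32, m along the optical axis (not along the pixel's ray), 0 where there is no reading), "K" (3x3 intrinsics, pixels), "extrinsics" (4x4, takes a point from world to camera coordinates). Camera axes: x right, y down, z forward; pixel columns grow to the right and rows downward; lengths in m; the calibration is good to about 2 mm. A picture is of the moment at which its call begins.
- r.close_job(): hands the job in, once; it reports no verdict.
The state is a dict: "t": time; "joints": joint angles; "qd": joint speeds; "effort": joint torques, N m; "tcp_pos": TCP position; "orientation": TCP orientation; "ft_force": force on the tool from outside, world axes, zero at the start; "wrist_torque": the same for the moment, N m; "width": finger opening in m.
Only numpy, scipy, OpenCV 4.12 (cv2) and the standard library are available. Lean on these libraries where they do the work, as an engineer would, in place of code of your own. Each camera call takes 0.05 s, during which the arm holds its last target. There are 200 camera calls.

## Working session

There is one attempt and no reset: what is moved stays moved. The work goes in short steps, Python scripts to look and compute and a shell command to move; the robot and the scene stay as the last step left them, time stands still between calls to the robot, and variables do not carry over. Pictures are saved under pics/ and viewed, on a budget of 14 in all, crops included, one or two more only if the job needs it, and the job is handed in when it is done.

```bash
mkdir -p pics; ls; python3 - <<'E'
from bench import r
import cv2,numpy as np
print(r.observe())
for n in("top","scene"):
    c=r.read_camera(n); cv2.imwrite(f"pics/{n}0.png",cv2.cvtColor(c["frame"],cv2.COLOR_RGB2BGR)); np.savez(f"pics/{n}0.npz",**c); print(c["K"],c["extrinsics"])
E
```

```text
pics
{'t': 0.0, 'joints': array([63.513754  , 24.45001374,  4.23272878, 92.05176635, -1.95418582,
       63.64407387, -3.84290025]), 'qd': array([-0.07359404,  0.04071358,  0.05806326, -0.00693847,  0.06116171,
        0.15033714, -0.00852029]), 'effort': array([-1.49763355e-04, -9.35840750e+01,  3.66682447e+00, -4.54208279e+01,
       -4.87532699e-02,  2.04356824e-02,  1.04342505e-04]), 'tcp_pos': array([ 0.20751796, -0.64184722,  0.20477578]), 'orientation': array([ 1.79994335e+02,  7.34312437e-02, -7.20810816e+01]), 'ft_force': array([-0.16705402,  0.38291525,  1.02201776]), 'wrist_torque': array([-0.04473069,  0.01486561,  0.03402912]), 'width': 0.0940483708150761}
[[378.94399997   0.         251.87885349]
 [  0.         378.94399997 190.27469166]
 [  0.           0.           1.        ]] [[ 0.00255131 -0.99998043  0.00571195 -0.0674748 ]
 [-0.98053724 -0.00362298 -0.19629978  0.52263869]
 [ 0.19631663 -0.00509995 -0.98052729  0.88490999]
 [ 0.          0.          0.          1.        ]]
[[403.9067588    0.         255.30974176]
 [  0.         403.9067588  195.81377067]
 [  0.           0.           1.        ]] [[ 0.08300835  0.99651327 -0.00842067  0.02150043]
 [ 0.6735741  -0.06233132 -0.73648675 -0.32066815]
 [-0.7344437   0.0554626  -0.67639956  1.37919995]
 [ 0.          0.          0.          1.        ]]
```

View pics/top0.png

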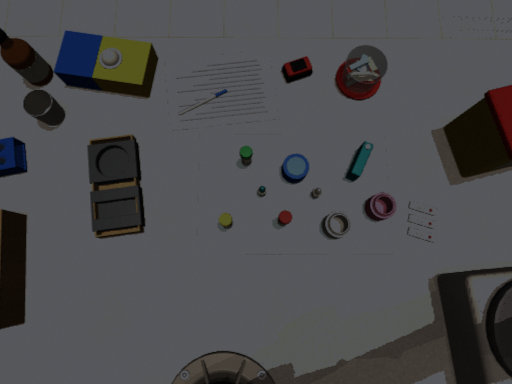

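View pics/scene0.png

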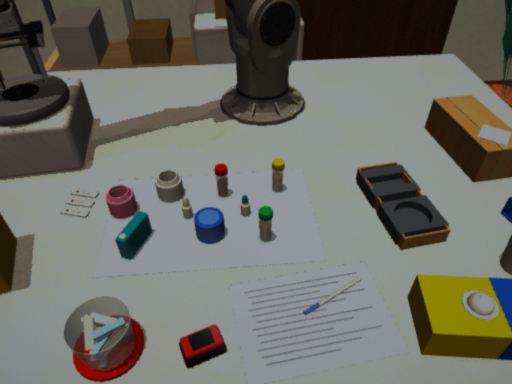

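Top view:
- Pots: white/grey at (337,225), pink at (381,206). White fits; pink is the look-alike.
- Caps: red (285,218), yellow (226,220), green (246,153).
- Blue lid (295,167); teal brick (361,160).
- Carton: well block (113,160), slot block (116,208).
- Two small vials, at (317,193) and (262,190), are obstacles.

Next I'll measure and confirm these in one enlarged crop.

```bash
cat > h.py <<'E'
import cv2,numpy as np
from bench import r
def cloud(c):
    K,E=c["K"],c["extrinsics"]; z=c["range_z"]; v,u=np.indices(z.shape)
    p=np.stack([(u-K[0,2])/K[0,0]*z,(v-K[1,2])/K[1,1]*z,z],-1)-E[:3,3]
    w=p@E[:3,:3]; w[z==0]=np.nan; return w
def plane(c,u,v,h):
    K,E=c["K"],c["extrinsics"]; d=E[:3,:3].T@np.array([(u-K[0,2])/K[0,0],(v-K[1,2])/K[1,1],1]); o=-E[:3,:3].T@E[:3,3]
    return o+d*(h-o[2])/d[2]
def proj(c,p):
    q=c["K"]@(c["extrinsics"][:3,:3]@np.array(p,float)+c["extrinsics"][:3,3]); return q[:2]/q[2]
def top(c,x0,x1,y0,y1,h,tol=.005):
    "outline of points near height h within pixel box -> circle, rect in world mm"
    w=cloud(c)[y0:y1,x0:x1].reshape(-1,3); p=w[np.abs(w[:,2]-h)<tol]
    q=(p[:,:2]*1000).astype(np.float32)
    return len(q),np.round(p[:,2].mean()*1000,1),cv2.minEnclosingCircle(q),cv2.minAreaRect(q)
def snap(name,f,box=None,k=1):
    c=r.read_camera(name); im=cv2.cvtColor(c["frame"],cv2.COLOR_RGB2BGR)
    if box: x0,x1,y0,y1=box; im=cv2.resize(im[y0:y1,x0:x1],None,fx=k,fy=k,interpolation=cv2.INTER_CUBIC)
    cv2.imwrite(f"pics/{f}.png",cv2.convertScaleAbs(im,alpha=1.4)); np.savez(f"pics/{f}.npz",**c); return c
E
python3 - <<'E'
from h import *
c=dict(np.load("pics/top0.npz"))
im=cv2.cvtColor(c["frame"],cv2.COLOR_RGB2BGR)[130:250,80:440]
im=cv2.convertScaleAbs(cv2.resize(im,None,fx=2.2,fy=2.2,interpolation=cv2.INTER_CUBIC),alpha=1.6); cv2.imwrite("pics/crop1.png",im)
w=cloud(c); print("table z",np.nanmedian(w[240:300,200:300,2]))
for n,b,h in [("can",(320,355,208,242),.061),("pink",(365,400,190,222),.061),("red",(274,295,205,230),.09),("yel",(215,236,208,232),.09),("grn",(236,256,143,168),.09),("lid",(278,312,150,184),.054),("brick",(345,376,138,184),.062),("foamwell",(85,142,134,184),.039),("foamslot",(85,145,182,238),.039),("v1",(310,325,184,200),.04),("v2",(255,270,182,198),.04)]:
    print(n,top(c,*b,h, .012 if n[0]=='v' else .005))
# well floor, slot floor (depth 22 below 39 => 17)
print("wellfloor",top(c,88,140,138,184,.017,.004)); print("slotfloor",top(c,90,142,184,236,.017,.004))
E
```

```text
table z -0.0007241960246703954
can (100, np.float64(59.5), ((440.408447265625, -275.5013732910156), 25.583255767822266), ((440.56689453125, -275.517333984375), (48.62711715698242, 50.00190734863281), 69.59725952148438))
pink (92, np.float64(59.4), ((486.7208251953125, -387.189697265625), 25.813322067260742), ((486.6273193359375, -386.95703125), (49.00535202026367, 48.829437255859375), 11.824881553649902))
red (125, np.float64(88.9), ((452.7493591308594, -142.5337677001953), 15.446332931518555), ((453.13165283203125, -142.4390869140625), (26.37449836730957, 30.572986602783203), 0.2970919609069824))
yel (124, np.float64(89.2), ((446.2898864746094, -2.0191166400909424), 15.484044075012207), ((446.2281188964844, -2.6721153259277344), (28.86819076538086, 28.070627212524414), 61.52753448486328))
grn (119, np.float64(88.9), ((611.3198852539062, -49.150535583496094), 15.111566543579102), ((611.2528686523438, -49.19792175292969), (28.18720817565918, 29.100749969482422), 44.15729904174805))
lid (519, np.float64(53.3), ((585.3924560546875, -174.42857360839844), 33.134788513183594), ((584.640686
[... 744 characters left out ...]
10.620831489562988), ((521.0733642578125, -227.18017578125), (19.972572326660156, 15.816307067871094), 34.97164535522461))
v2 (35, np.float64(36.9), ((526.6116943359375, -89.38481140136719), 10.457209587097168), ((525.1846313476562, -89.37136840820312), (19.94792938232422, 15.71131706237793), 69.68865966796875))
wellfloor (791, np.float64(16.4), ((601.33935546875, 289.1053771972656), 80.60553741455078), ((602.1912231445312, 287.2841796875), (124.00565338134766, 112.02731323242188), 7.75958251953125))
slotfloor (646, np.float64(16.6), ((483.5970458984375, 273.3919982910156), 85.23500061035156), ((483.60113525390625, 271.604736328125), (136.8736114501953, 113.7895278930664), 6.97592830657959))
```

View pics/crop1.png

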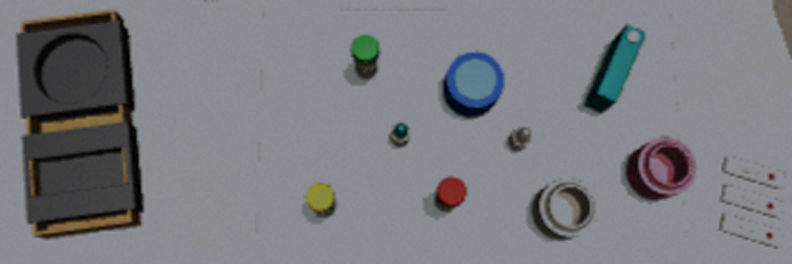

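The crop confirms the white pot at (337,225) and the carton at left. The slot looks as if it runs across the carton, so I'll measure the cavities more carefully.

```bash
python3 - <<'E'
from h import *
for cam,b in(("top",(80,150,125,245)),("scene",(345,460,150,255))):
    c=dict(np.load(f"pics/{cam}0.npz")); w=cloud(c); x0,x1,y0,y1=b
    ww=w[y0:y1,x0:x1]; m=(np.abs(ww[...,2]-.017)<.006).astype(np.uint8)
    n,l,s,_=cv2.connectedComponentsWithStats(m)
    for i in range(1,n):
        if s[i,4]>60:
            q=(ww[l==i][:,:2]*1000).astype(np.float32); print(cam,s[i],cv2.minAreaRect(q),cv2.minEnclosingCircle(q),ww[l==i][:,2].mean())
    f=(np.abs(ww[...,2]-.039)<.005).astype(np.uint8); q=(ww[f>0][:,:2]*1000).astype(np.float32); print("foam",cv2.minAreaRect(q))
c=dict(np.load("pics/top0.npz")); im=cv2.cvtColor(c["frame"],cv2.COLOR_RGB2BGR)[130:240,80:150]
h=np.clip((cloud(c)[130:240,80:150,2]*1000+5)*5,0,255).astype(np.uint8)
o=np.hstack([cv2.convertScaleAbs(im,alpha=2),cv2.applyColorMap(h,cv2.COLORMAP_JET)])
cv2.imwrite("pics/carton.png",cv2.resize(o,None,fx=5,fy=5,interpolation=cv2.INTER_CUBIC))
E
```

```text
top [13 13 37  7 63] ((661.0921630859375, 303.93792724609375), (3.9035234451293945, 95.0489730834961), 9.115204811096191) ((659.7772216796875, 303.72698974609375), 47.528629302978516) 0.017136393788929588
top [ 18  22  30  30 715] ((603.9642333984375, 296.68743896484375), (76.87904357910156, 75.9029541015625), 5.20884370803833) ((602.2117919921875, 293.45391845703125), 41.75606918334961) 0.01626585082556439
top [ 16  74  40  20 604] ((481.5859375, 278.5481872558594), (39.81093215942383, 97.66919708251953), 7.899994850158691) ((481.37286376953125, 278.9437255859375), 50.70920944213867) 0.016542374526654
foam ((540.740478515625, 283.09173583984375), (252.98208618164062, 122.10625457763672), 8.21091079711914)
scene [ 12  23  92  74 383] ((570.809814453125, 239.9503173828125), (271.3614501953125, 100.79493713378906), 31.822731018066406) ((545.2268676757812, 281.1748046875), 135.69287109375) 0.017112000527574726
scene [ 25  26  37  12 251] ((470.1915283203125, 280.1315002441406), (26.70836067199707, 89.5062026977539), 6.645380020141602) ((468.85394287109375, 280.1701354980469), 45.436161041259766) 0.0180768530790142
scene [37 44 35  8 79] ((530.51708984375, 288.5737609863281), (4.452603340148926, 90.43160247802734), 7.169129848480225) ((530.9956665039062, 288.63397216796875), 45.21589660644531) 0.019331976144935276
scene [ 50  55  36  22 552] ((593.6041259765625, 297.8403015136719), (74.26557922363281, 65.19477081298828), 83.969970703125) ((596.058837890625, 296.39642333984375), 40.73692321777344) 0.017433092224935172
foam ((527.5540161132812, 372.6669921875), (257.7806091308594, 308.4922180175781), 8.92156982421875)<stdin>:11: RuntimeWarning: invalid value encountered in cast
```

View pics/carton.png

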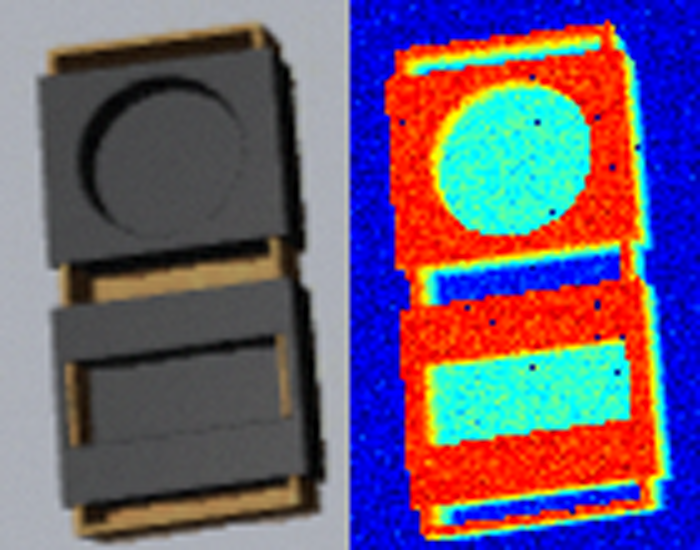

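The picture shows the slot running across the carton: its long axis is at about 98° in the world, along the carton's short side. The text says otherwise, but I'll go by the image and depth. Next I'll find the mouth outlines and the first move.

```bash
cat >> h.py <<'E'
def to(x,y,z,yaw):
    s=r.observe(); p=s["tcp_pos"]; a=np.radians(s["orientation"][2]); d=(np.array([x,y,z])-p)*100
    t=-np.radians((yaw-s["orientation"][2]+90)%180-90)   # half-turn equivalent
    print("t%.1f"%s["t"],"pos",p.round(4),"yaw %.1f"%s["orientation"][2],"w %.4f"%s["width"],"-> tx %.2f ty %.2f tz %.2f twist %.3f"%(d[0]*np.cos(a)+d[1]*np.sin(a),d[0]*np.sin(a)-d[1]*np.cos(a),-d[2],t))
E
cat > mouth.py <<'E'
from h import *
c=dict(np.load("pics/top0.npz")); w=cloud(c)
for n,(x0,x1,y0,y1) in dict(well=(90,142,139,186),slot=(90,145,188,238)).items():
    m=(w[y0:y1,x0:x1,2]<.033).astype(np.uint8); k,l,s,ce=cv2.connectedComponentsWithStats(cv2.morphologyEx(m,cv2.MORPH_OPEN,np.ones((3,3))))
    for i in range(1,k):
        if s[i,4]>400:
            ct=max(cv2.findContours((l==i).astype(np.uint8),0,1)[0],key=len)[:,0]
            q=np.array([plane(c,u+x0,v+y0,.039)[:2]*1000 for u,v in ct],np.float32)
            print(n,s[i],cv2.minEnclosingCircle(q),cv2.minAreaRect(q))
c2=dict(np.load("pics/scene0.npz"))
for p in([.602,.2935,.039],[.481,.277,.039],[.4404,-.2755,.061],[.453,-.1425,.09],[.585,-.175,.054]): print(p,proj(c2,p).round(1))
E
python3 mouth.py; python3 -c "
from h import *
to(.440,-.2755,.16,-30)"
```

```text
well [  6   7  32  31 781] ((599.7462768554688, 290.02752685546875), 41.35548400878906) ((600.3150634765625, 290.8643798828125), (78.98096466064453, 79.30830383300781), 0.2523755729198456)
slot [  5  10  41  21 653] ((479.7099914550781, 273.33642578125), 51.8874626159668) ((479.5509033203125, 273.29010009765625), (41.02659225463867, 99.16532897949219), 7.828146457672119)
[0.602, 0.2935, 0.039] [413.8 212.3]
[0.481, 0.277, 0.039] [389.5 178.8]
[0.4404, -0.2755, 0.061] [167.6 174.9]
[0.453, -0.1425, 0.09] [220.7 165.7]
[0.585, -0.175, 0.054] [208.5 215.7]
t0.1 pos [ 0.2075 -0.6419  0.2048] yaw -72.1 w 0.0942 -> tx -27.71 ty -33.39 tz 4.48 twist -0.735
```

```bash
python3 - <<'E'
from h import *
for n in("top","scene"):
    c=dict(np.load(f"pics/{n}0.npz")); print(n,proj(c,[.208,-.642,.205]),proj(c,[.208,-.642,.305]))
c=dict(np.load("pics/top0.npz")); w=cloud(c)
for u,v in((500,300),(505,320),(450,300),(470,340),(505,350),(490,120),(470,150)): print(u,v,w[v,u].round(3))
E
```

```text
top [551.81011293 336.42194698] [598.83795752 347.3615393 ]
scene [23.93641258 83.90180051] [ 7.6949064  45.99839549]
500 300 [ 0.274 -0.564  0.184]
505 320 [ 0.235 -0.568  0.186]
450 300 [ 0.263 -0.524  0.065]
470 340 [ 0.185 -0.534  0.114]
505 350 [ 0.179 -0.561  0.185]
490 120 [ 0.657 -0.592  0.182]
470 150 [ 0.619 -0.599  0.084]
```

A block up to z≈0.185 lies under and beside the start pose, so I'll raise the arm first and then travel.

```bash
python3 -m handwheel '[[0,0,-3,0,1],[0,0,-6,0,1],[-2,-2.4,-8,0,1],[-4.5,-5.4,-8,0,1],[-7,-8.4,-8,0,1]]'; python3 -m handwheel '[[-2.5,-3,0,-0.1,1],[-5,-6,0,-0.2,1],[-7.5,-9,0,-0.3,1],[-10,-12,0,-0.4,1],[-12,-14.5,0,-0.5,1]]'; python3 -c "
from h import *
to(.440,-.2755,.16,-30)"
```

```text
t: 0.52
tcp_pos: [0.2663, -0.5493, 0.2863]
orientation: [-180.0, -0.1, -72.2]
ft_force: [0.9, -0.0, -0.7]
width: 0.0938
t: 0.93
tcp_pos: [0.3682, -0.3883, 0.2854]
orientation: [-180.0, 0.0, -43.1]
ft_force: [0.6, -0.2, -0.0]
width: 0.0937
t0.9 pos [ 0.3682 -0.3883  0.2854] yaw -43.1 w 0.0937 -> tx -2.46 ty -13.14 tz 12.54 twist -0.228
```

```bash
python3 -m handwheel '[[-0.6,-3,2.5,-0.1,1],[-1.2,-6,5,-0.2,1],[-1.8,-9,7.5,-0.228,1],[-2.4,-12,10,-0.228,1],[-2.46,-13.14,12.5,-0.228,1]]'; python3 -c "
from h import *
to(.440,-.2755,.027,-30)"
```

```text
t: 1.35
tcp_pos: [0.4413, -0.2747, 0.1595]
orientation: [-179.9, -0.0, -30.1]
ft_force: [1.0, -0.1, -1.3]
width: 0.0938
t1.4 pos [ 0.4413 -0.2747  0.1595] yaw -30.1 w 0.0938 -> tx -0.08 ty 0.14 tz 13.25 twist -0.002
```

```bash
python3 -m handwheel '[[-0.1,0.1,3.5,0,1],[-0.1,0.1,7,0,1],[-0.1,0.1,10.5,0,1],[-0.1,0.1,13,0,1],[-0.1,0.1,13.3,0,1]]' 15; python3 -m handwheel '[[0,0,0,0,0.4],[0,0,0,0,0.4],[0,0,0,0,0.4],[0,0,0,0,0.4],[0,0,0,0,0.4]]' 15;python3 -m handwheel '[[0,0,0,0,0.4],[0,0,0,0,0.4],[0,0,0,0,0.4],[0,0,0,0,0.4],[0,0,0,0,0.4]]' 15; python3 -c "
from h import *
to(.440,-.2755,.027,-30)
snap('scene','grasp1',(100,300,100,250),3)"
```

```text
t: 1.77
tcp_pos: [0.4357, -0.2775, 0.0234]
orientation: [-180.0, 0.4, -30.3]
ft_force: [-0.6, 0.9, -0.4]
width: 0.094
t: 2.18
tcp_pos: [0.4391, -0.2796, 0.0289]
orientation: [180.0, -0.1, -30.4]
ft_force: [0.0, -0.6, 4.8]
width: 0.0645
t: 2.6
tcp_pos: [0.4391, -0.2796, 0.0288]
orientation: [180.0, -0.1, -30.4]
ft_force: [-0.1, -0.6, 12.4]
width: 0.0644
t2.6 pos [ 0.4391 -0.2796  0.0288] yaw -30.4 w 0.0644 -> tx -0.12 ty -0.40 tz 0.18 twist -0.007
```

View pics/grasp1.png

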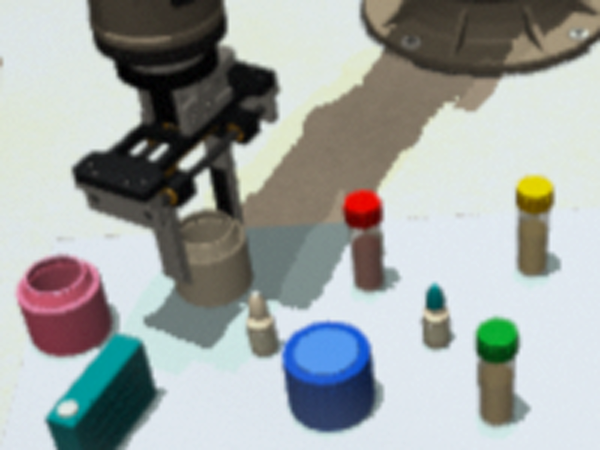

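The picture shows the white canister held upright between the fingers just under the shoulder, around (210,250) in the crop. I'll lift it and check the grip.

```bash
python3 -m handwheel '[[0,0,-1,0,0.4],[0,0,-2,0,0.4],[0,0,-4,0,0.4],[0,0,-7,0,0.4],[0,0,-10,0,0.4]]' 25; python3 -m handwheel '[[0,0,-2,0,0.4],[0,0,-3,0,0.4],[0,0,-3,0,0.4],[0,0,-3,0,0.4]]' 25; python3 - <<'E'
from h import *
to(.6005,.2915,.16,8)
c=snap('top','lift1',(250,420,120,270),4)
w=cloud(c)[150:290,270:420].reshape(-1,3)
s=r.observe(); print(s["ft_force"],s["joints"])
E
```

```text
t: 3.07
tcp_pos: [0.4377, -0.2786, 0.1293]
orientation: [-180.0, 0.1, -30.4]
ft_force: [-0.2, -0.3, 0.1]
width: 0.0645
t: 3.4
tcp_pos: [0.438, -0.279, 0.1575]
orientation: [180.0, -0.0, -30.4]
ft_force: [-0.1, -0.2, -1.0]
width: 0.0643
t3.4 pos [ 0.438  -0.279   0.1575] yaw -30.4 w 0.0643 -> tx -14.83 ty -57.43 tz -0.25 twist -0.670
[ 0.61503893  0.2635039  -1.45195336] [ 38.22436345  13.75175905 -14.763189   113.96728645   4.35208042
  52.86033872  -9.14162233]
```

View pics/lift1.png

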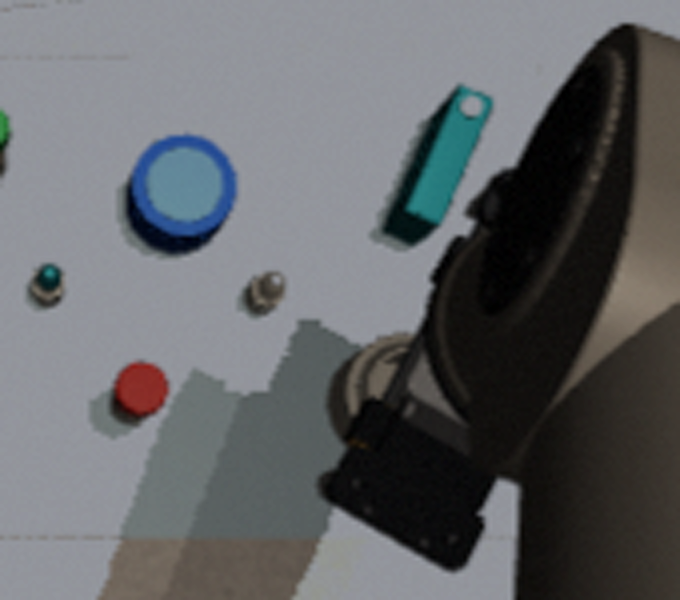

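The canister is held (width 64 mm). I'll carry it to the carton.

```bash
python3 -m handwheel '[[-0.5,-2,-0.3,0,0.4],[-1.4,-5.5,-0.5,0,0.4],[-2.3,-9,-0.5,0,0.4],[-3.2,-12.5,-0.5,0,0.4],[-4.1,-16,-0.5,0,0.4]]' 25; python3 -m handwheel '[[-0.9,-3.5,0,0,0.4],[-1.8,-7,0,0,0.4],[-2.7,-10.5,0,0,0.4],[-3.6,-14,0,0,0.4],[-4.5,-17.5,0,0,0.4]]';python3 -m handwheel '[[-0.9,-3.5,0,-0.1,0.4],[-1.8,-7,0,-0.2,0.4],[-2.7,-10.5,0,-0.3,0.4],[-3.5,-13.5,0,-0.4,0.4],[-4,-16,0,-0.5,0.4]]'; python3 -c "
from h import *
to(.6005,.2895,.16,8)"
```

```text
t: 3.87
tcp_pos: [0.483, -0.1185, 0.161]
orientation: [180.0, 0.1, -30.4]
ft_force: [1.1, -0.4, -0.6]
width: 0.0642
t: 4.28
tcp_pos: [0.5327, 0.0552, 0.1609]
orientation: [179.9, 0.1, -30.4]
ft_force: [1.2, -1.8, -0.6]
width: 0.0643
t: 4.7
tcp_pos: [0.5788, 0.2146, 0.1606]
orientation: [-180.0, 0.2, -1.3]
ft_force: [0.3, -0.1, -1.3]
width: 0.0642
t4.7 pos [0.5788 0.2146 0.1606] yaw -1.3 w 0.0642 -> tx 1.99 ty -7.54 tz 0.06 twist -0.163
```

```bash
python3 -m handwheel '[[1,-3.5,0,-0.1,0.4],[2,-6.5,0,-0.16,0.4],[2,-7.5,0,-0.16,0.4],[2,-7.5,0,-0.16,0.4],[2,-7.5,0,-0.16,0.4]]' 25; python3 - <<'E'
from h import *
to(.6005,.2895,.05,8)
c=snap('scene','over',(330,480,90,260),3.5)
E
```

```text
t: 5.12
tcp_pos: [0.601, 0.286, 0.1606]
orientation: [180.0, 0.2, 7.5]
ft_force: [-0.2, -0.5, -1.3]
width: 0.0641
t5.1 pos [0.601  0.286  0.1606] yaw 7.5 w 0.0641 -> tx -0.01 ty -0.36 tz 11.06 twist -0.009
```

View pics/over.png

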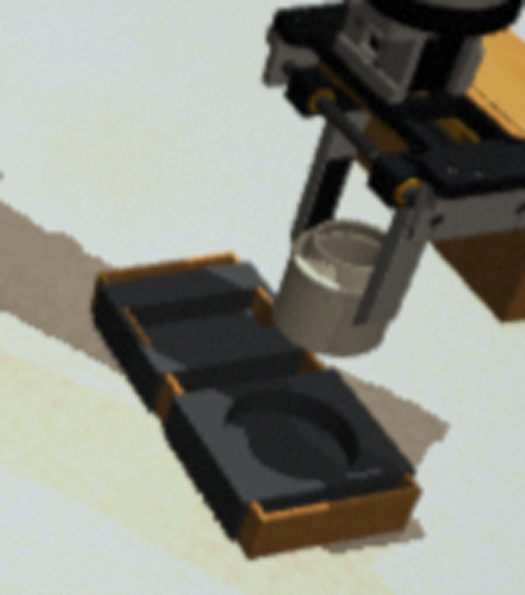

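The picture shows the canister upright in the fingers above and behind the well, with the mouth clear. I'll check the held rim against the TCP, then lower.

```bash
python3 - <<'E'
from h import *
c=dict(np.load("pics/over.npz")); w=cloud(c)[145:200,400:445].reshape(-1,3)
hs=np.histogram(w[:,2],np.arange(.12,.22,.004)); print(dict(zip(hs[1].round(3),hs[0])))
for lo,hi in((.145,.175),(.188,.197)):
    p=w[(w[:,2]>lo)&(w[:,2]<hi)&(abs(w[:,0]-.6)<.045)&(abs(w[:,1]-.29)<.04)]; print(lo,len(p),p[:,:2].min(0),p[:,:2].max(0))
E
python3 -m handwheel '[[0,-0.4,2,0,0.4],[0,-0.4,4.5,0,0.4],[0,-0.4,7,0,0.4],[0,-0.4,9,0,0.4],[0,-0.4,10,0,0.4]]' 25; python3 -m handwheel '[[0,0,0.5,0,0.4],[0,0,0.8,0,0.4],[0,0,0.8,0,0.4]]';python3 -c "
from h import *
to(.6005,.2895,.045,8)"
```

```text
{np.float64(0.12): np.int64(0), np.float64(0.124): np.int64(0), np.float64(0.128): np.int64(3), np.float64(0.132): np.int64(36), np.float64(0.136): np.int64(56), np.float64(0.14): np.int64(52), np.float64(0.144): np.int64(49), np.float64(0.148): np.int64(44), np.float64(0.152): np.int64(50), np.float64(0.156): np.int64(42), np.float64(0.16): np.int64(49), np.float64(0.164): np.int64(60), np.float64(0.168): np.int64(81), np.float64(0.172): np.int64(75), np.float64(0.176): np.int64(97), np.float64(0.18): np.int64(160), np.float64(0.184): np.int64(107), np.float64(0.188): np.int64(109), np.float64(0.192): np.int64(63), np.float64(0.196): np.int64(42), np.float64(0.2): np.int64(23), np.float64(0.204): np.int64(23), np.float64(0.208): np.int64(14), np.float64(0.212): np.int64(11)}
0.145 413 [0.5591013  0.25610147] [0.64485287 0.31316845]
0.188 159 [0.55843464 0.26423941] [0.64482381 0.31187169]
t: 5.58
tcp_pos: [0.6005, 0.2873, 0.0597]
orientation: [179.9, 0.2, 7.3]
ft_force: [0.1, -0.2, -2.0]
width: 0.0645
t: 5.83
tcp_pos: [0.6018, 0.2897, 0.0549]
orientation: [-180.0, -0.0, 7.4]
ft_force: [0.5, 0.1, -0.6]
width: 0.0643
t5.8 pos [0.6018 0.2897 0.0549] yaw 7.4 w 0.0643 -> tx -0.14 ty 0.00 tz 0.99 twist -0.010
```

```bash
python3 -m handwheel '[[-0.1,0,0.3,0,0.4],[-0.1,0,0.6,0,0.4],[-0.1,0,0.8,0,0.4],[-0.1,0,0.8,0,0.4]]';python3 -c "
from h import *
to(.6005,.2895,.045,8); print(r.observe()['ft_force'])"
```

```text
t: 6.17
tcp_pos: [0.6005, 0.2899, 0.0464]
orientation: [180.0, -0.0, 7.4]
ft_force: [0.4, 0.7, -1.5]
width: 0.064
t6.2 pos [0.6005 0.2899 0.0464] yaw 7.4 w 0.0640 -> tx -0.00 ty 0.04 tz 0.14 twist -0.010
[ 0.37689942  0.65918788 -1.50411165]
```

```bash
python3 -m handwheel '[[0,0,0.1,0,0.4],[0,0,0.15,0,0.4],[0,0,0.15,0,0.4]]'; python3 -m handwheel '[[0,0,0,0,0.85],[0,0,0,0,0.85],[0,0,0,0,0.85],[0,0,0,0,0.85]]'; python3 -m handwheel '[[0,0,-1,0,0.85],[0,0,-3,0,0.85],[0,0,-6,0,0.85],[0,0,-9,0,0.85],[0,0,-12,0,0.85]]'; python3 -c "
from h import *
to(.453,-.1425,.21,-30)"
```

```text
t: 6.42
tcp_pos: [0.6006, 0.2901, 0.0459]
orientation: [180.0, -0.0, 7.4]
ft_force: [-3.0, -1.9, 10.2]
width: 0.0644
t: 6.75
tcp_pos: [0.6006, 0.29, 0.045]
orientation: [-180.0, -0.0, 7.4]
ft_force: [0.0, 0.1, 0.1]
width: 0.0799
t: 7.17
tcp_pos: [0.6002, 0.2901, 0.167]
orientation: [-180.0, 0.0, 7.5]
ft_force: [0.2, 0.6, 0.7]
width: 0.0801
t7.2 pos [0.6002 0.2901 0.167 ] yaw 7.5 w 0.0801 -> tx -20.22 ty 40.98 tz -4.30 twist 0.654
```

```bash
python3 -m handwheel '[[-1,2,0,0,0.6],[-2.7,5.5,0,0,0.6],[-4.4,9,0,0,0.6],[-6.1,12.5,0,0,0.6],[-7.8,16,0,0,0.6]]'; python3 -m handwheel '[[-1.7,3.5,0,0,0.6],[-3.5,7,0,0,0.6],[-5.3,10.5,0,0,0.6],[-7,14,0,0,0.6],[-8.6,17.5,0,0,0.6]]'; python3 -c "
from h import *
to(.453,-.1425,.12,7.5)
c=snap('top','can2',(70,160,120,250),4)
print(top(c,88,140,138,184,.078,.005),proj(c,[.6005,.2915,.078]))"
```

```text
t: 7.58
tcp_pos: [0.5431, 0.1198, 0.1656]
orientation: [180.0, -0.0, 7.5]
ft_force: [1.4, -0.4, 0.2]
width: 0.0569
t: 8.0
tcp_pos: [0.4804, -0.065, 0.1659]
orientation: [180.0, -0.1, 7.5]
ft_force: [0.6, -0.1, 1.2]
width: 0.0566
t8.0 pos [ 0.4804 -0.065   0.1659] yaw 7.5 w 0.0566 -> tx -3.72 ty 7.33 tz 4.59 twist -0.001
(100, np.float64(76.4), ((597.6911010742188, 293.7969970703125), 25.748579025268555), ((598.2567749023438, 294.14959716796875), (49.90977478027344, 48.57571029663086), 9.343347549438477)) [105.60360772 156.45382063]
```

View pics/can2.png

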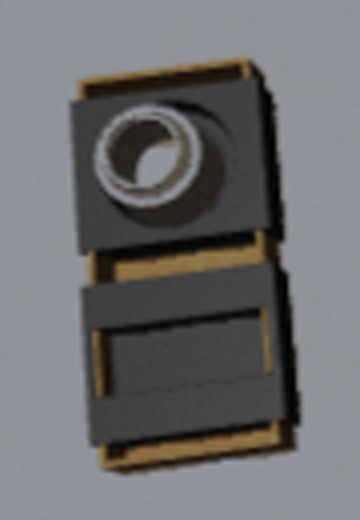

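The canister stands in the well: rim at z≈76–78 mm, centre (0.598,0.294). The picture shows it upright at about (150,155) in the crop. Next is the red tube.

```bash
python3 -m handwheel '[[-1.5,3,0,0,0.6],[-3,6,0,0,0.6],[-3.7,7.3,1,0,0.6],[-3.7,7.3,3,0,0.6],[-3.7,7.3,4.5,0,0.6]]' 12;  python3 -m handwheel '[[0,0,0,0,0.6],[0,0,0,0,0.6]]'; python3 -c "
from h import *
to(.453,-.1425,.058,7.5)"
```

```text
t: 8.47
tcp_pos: [0.4539, -0.1416, 0.1196]
orientation: [180.0, -0.0, 7.3]
ft_force: [0.0, 0.5, 0.3]
width: 0.0565
t: 8.63
tcp_pos: [0.454, -0.14, 0.12]
orientation: [-180.0, 0.0, 7.5]
ft_force: [0.4, 0.0, 0.7]
width: 0.0567
t8.6 pos [ 0.454 -0.14   0.12 ] yaw 7.5 w 0.0567 -> tx -0.13 ty 0.23 tz 6.20 twist -0.000
```

```bash
python3 -m handwheel '[[-0.1,0.2,1.5,0,0.6],[-0.1,0.2,3,0,0.6],[-0.1,0.2,4.5,0,0.6],[-0.1,0.2,5.8,0,0.6],[-0.1,0.2,6.2,0,0.6]]' 12;  python3 -m handwheel '[[0,0,0,0,0.45],[0,0,0,0,0.4],[0,0,0,0,0.35],[0,0,0,0,0.2],[0,0,0,0,0.2]]' 12; python3 -m handwheel '[[0,0,0,0,0.2],[0,0,0,0,0.2],[0,0,0,0,0.2]]' 20;  python3 -c "
from h import *
to(.453,-.1425,.058,7.5);snap('scene','tube1',(150,310,90,250),3.5)"
```

```text
t: 9.05
tcp_pos: [0.4534, -0.1423, 0.0576]
orientation: [-180.0, 0.0, 7.5]
ft_force: [-0.2, -0.7, -0.6]
width: 0.0564
t: 9.47
tcp_pos: [0.4539, -0.1429, 0.0588]
orientation: [180.0, -0.1, 7.4]
ft_force: [0.6, 0.2, 6.2]
width: 0.0296
t: 9.72
tcp_pos: [0.4539, -0.1429, 0.0587]
orientation: [180.0, -0.1, 7.4]
ft_force: [-1.3, 0.7, 7.8]
width: 0.0297
t9.7 pos [ 0.4539 -0.1429  0.0587] yaw 7.4 w 0.0297 -> tx -0.09 ty -0.05 tz 0.07 twist -0.001
```

View pics/tube1.png

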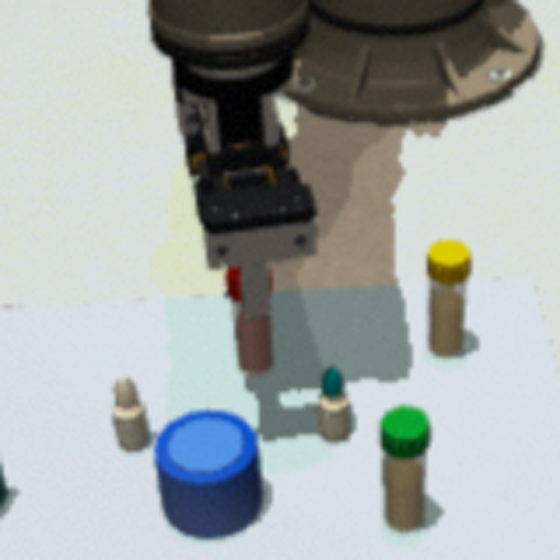

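The red-capped tube is gripped at the cap and upright, around (253,310) in the crop. I'll lift it and carry it.

```bash
python3 -m handwheel '[[0,0,-1.5,0,0.2],[0,0,-4,0,0.2],[0,0,-7,0,0.2],[0,0,-10,0,0.2],[0,0,-12.5,0,0.2]]' 20; python3 -m handwheel '[[0,-1,-1,0,0.2],[1,-3,-1,0,0.2],[2.5,-6,-1,0,0.2],[4,-9.3,-1,0,0.2],[5.5,-12.5,-1,0,0.2]]';  python3 -m handwheel '[[1.5,-3.2,0,0,0.2],[3,-6.5,0,0,0.2],[4.5,-9.7,0,0,0.2],[6,-13,0,0,0.2],[7.5,-16.2,0,0,0.2]]'; python3 -c "
from h import *
to(.5985,.2935,.19,7.5)"
```

```text
t: 10.18
tcp_pos: [0.4535, -0.1426, 0.1852]
orientation: [180.0, -0.1, 7.5]
ft_force: [1.2, -0.3, -0.3]
width: 0.0295
t: 10.6
tcp_pos: [0.4915, -0.0099, 0.1929]
orientation: [180.0, -0.0, 7.4]
ft_force: [0.4, -0.9, -0.6]
width: 0.0294
t: 11.02
tcp_pos: [0.5447, 0.1609, 0.1926]
orientation: [-180.0, 0.0, 7.4]
ft_force: [-0.2, 0.4, 0.6]
width: 0.0292
t11.0 pos [0.5447 0.1609 0.1926] yaw 7.4 w 0.0292 -> tx 7.05 ty -12.45 tz 0.26 twist -0.001
```

```bash
python3 -m handwheel '[[1.6,-3,0,0,0.2],[3.3,-6,0,0,0.2],[5,-9,0,0,0.2],[6.5,-11.5,0,0,0.2],[7.05,-12.4,0,0,0.2]]'; python3 -m handwheel '[[0,0,0,0,0.2],[0,0,0,0,0.2],[0,0,0,0,0.2]]'; python3 - <<'E'
from h import *
to(.5985,.2935,.12,7.5)
c=snap('scene','over2',(345,485,60,240),3.3); 
c2=dict(c); hsv=cv2.cvtColor(c["frame"],cv2.COLOR_RGB2HSV)
m=((hsv[...,0]<8)|(hsv[...,0]>172))&(hsv[...,1]>150)&(hsv[...,2]>70); m[:, :350]=0
w=cloud(c)[m]; w=w[(w[:,2]>.15)&(abs(w[:,1]-.29)<.05)]; print(len(w),w.mean(0),w.min(0),w.max(0))
E
```

```text
t: 11.43
tcp_pos: [0.5983, 0.2956, 0.1921]
orientation: [-179.9, 0.1, 7.6]
ft_force: [-0.9, -0.6, -0.1]
width: 0.0296
t: 11.68
tcp_pos: [0.5985, 0.2895, 0.1927]
orientation: [180.0, 0.0, 7.4]
ft_force: [-0.3, -0.4, 0.5]
width: 0.0296
t11.7 pos [0.5985 0.2895 0.1927] yaw 7.4 w 0.0296 -> tx 0.05 ty -0.40 tz 7.27 twist -0.002
51 [0.60071317 0.28404672 0.22362714] [0.59073062 0.27504157 0.22244021] [0.61426818 0.296209   0.22508242]
```

View pics/over2.png

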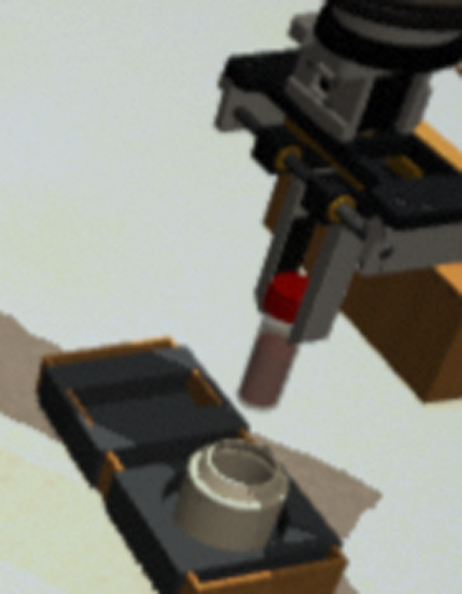

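The tube hangs upright (270,340 in the crop) with the canister below it at (235,490). I'll shift 4 mm in y and lower in stages.

```bash
python3 -m handwheel '[[0,-0.4,1,0,0.2],[0,-0.4,2.5,0,0.2],[0,-0.4,4,0,0.2],[0,-0.4,4.7,0,0.2],[0,-0.4,4.7,0,0.2]]'; python3 - <<'E'
from h import *
to(.5985,.2935,.085,7.5)
c=snap('scene','over3',(345,485,100,240),4); w=cloud(c)
f=w[150:240,370:450].reshape(-1,3)
p=f[(abs(f[:,2]-.077)<.003)&(abs(f[:,0]-.6)<.03)&(abs(f[:,1]-.29)<.03)]; print("rim",cv2.minEnclosingCircle((p[:,:2]*1000).astype(np.float32)),len(p))
p=f[(abs(f[:,2]-.13)<.03)&(abs(f[:,0]-.6)<.03)&(abs(f[:,1]-.29)<.03)]; print(np.percentile(p[:,1],[2,50,98]))
E
```

```text
t: 12.15
tcp_pos: [0.5974, 0.2936, 0.1437]
orientation: [179.9, 0.2, 7.4]
ft_force: [0.8, 0.1, -1.1]
width: 0.0293
t12.2 pos [0.5974 0.2936 0.1437] yaw 7.4 w 0.0293 -> tx 0.10 ty 0.03 tz 5.87 twist -0.001
rim ((602.781494140625, 292.9568786621094), 26.28265380859375) 91
[0.27906765 0.28561774 0.30276909]
```

View pics/over3.png

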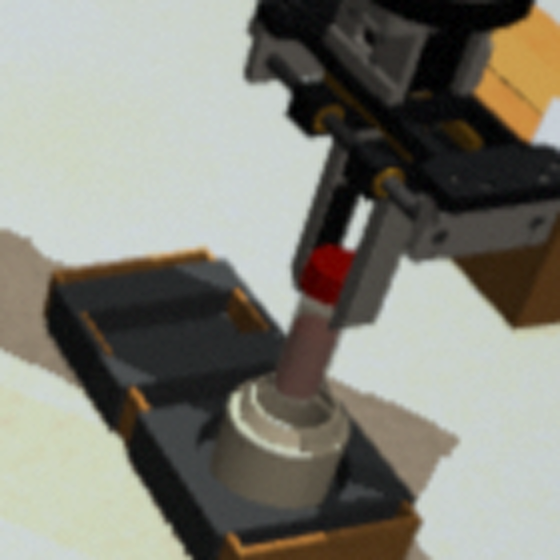

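The tube's end is over the mouth. Top and scene views average x≈0.600, so I'll shift 2–3 mm in +x and lower.

```bash
python3 -m handwheel '[[0.25,0,0.5,0,0.2],[0.25,0,1.2,0,0.2],[0.25,0,2,0,0.2],[0.25,0,2.8,0,0.2],[0.25,0,3.4,0,0.2]]'; python3 -m handwheel '[[0,0,0.5,0,0.2],[0,0,1,0,0.2],[0,0,1.5,0,0.2],[0,0,1.8,0,0.2],[0,0,1.8,0,0.2]]'; python3 -c "
from h import *
to(.6,.2935,.084,7.5)"
```

```text
t: 12.62
tcp_pos: [0.6006, 0.2949, 0.1108]
orientation: [180.0, 0.0, 7.4]
ft_force: [-0.2, 0.3, -0.4]
width: 0.0291
t: 13.03
tcp_pos: [0.6006, 0.2949, 0.0933]
orientation: [180.0, 0.0, 7.5]
ft_force: [-0.0, 0.0, -0.5]
width: 0.0296
t13.0 pos [0.6006 0.2949 0.0933] yaw 7.5 w 0.0296 -> tx -0.07 ty 0.14 tz 0.93 twist -0.001
```

```bash
python3 -m handwheel '[[0,0,0.3,0,0.2],[0,0,0.6,0,0.2],[0,0,0.8,0,0.2],[0,0,0.8,0,0.2]]'; python3 -m handwheel '[[0,0,0.1,0,0.2],[0,0,0.15,0,0.2],[0,0,0.15,0,0.2]]'; python3 -c "
from h import *
to(.6,.2935,.084,7.5)"
```

```text
t: 13.37
tcp_pos: [0.6007, 0.2949, 0.0856]
orientation: [180.0, 0.0, 7.4]
ft_force: [-0.4, 0.2, -0.5]
width: 0.0299
t: 13.62
tcp_pos: [0.6009, 0.2951, 0.0845]
orientation: [-180.0, -0.0, 7.4]
ft_force: [-1.1, 0.6, -0.2]
width: 0.0293
t13.6 pos [0.6009 0.2951 0.0845] yaw 7.4 w 0.0293 -> tx -0.11 ty 0.14 tz 0.05 twist -0.001
```

```bash
python3 -m handwheel '[[0,0,0.1,0,0.2],[0,0,0.1,0,0.2],[0,0,0.1,0,0.2]]'; python3 -m handwheel '[[0,0,0,0,0.35],[0,0,0,0,0.4],[0,0,0,0,0.5],[0,0,0,0,0.6],[0,0,0,0,0.6]]';python3 -m handwheel '[[0,0,-0.5,0,0.6],[0,0,-1.5,0,0.6],[0,0,-4,0,0.6],[0,0,-7,0,0.6],[0,0,-10,0,0.6]]'; python3 -c "
from h import *
to(.585,-.175,.20,7.5)"
```

```text
t: 13.87
tcp_pos: [0.6011, 0.2953, 0.084]
orientation: [-180.0, -0.0, 7.4]
ft_force: [-0.5, -0.7, 5.3]
width: 0.0296
t: 14.28
tcp_pos: [0.6008, 0.295, 0.0834]
orientation: [-180.0, 0.0, 7.4]
ft_force: [-0.6, 0.2, -0.6]
width: 0.0538
t: 14.7
tcp_pos: [0.6005, 0.2951, 0.1854]
orientation: [-180.0, 0.0, 7.5]
ft_force: [0.2, 0.0, -0.1]
width: 0.0565
t14.7 pos [0.6005 0.2951 0.1854] yaw 7.5 w 0.0565 -> tx -7.65 ty 46.41 tz -1.46 twist -0.001
```

```bash
python3 -m handwheel '[[-0.5,3,0,0,1],[-1.1,7,0,0,1],[-1.8,11,0,0,1],[-2.4,15,0,0,1],[-3.1,19,0,0,1]]'; python3 -m handwheel '[[-0.6,4,0,0,1],[-1.2,8,0,0,1],[-1.8,12,0,0,1],[-2.4,16,0,0,1],[-3,20,0,0,1]]'; python3 -c "
from h import *
to(.585,-.175,.08,7.5)
c=snap('top','can3',(70,160,120,250),4)
print(top(c,88,140,134,184,.115,.005)); print(top(c,88,140,134,184,.0765,.004));print(top(c,278,312,150,184,.054)); print(top(c,345,376,138,184,.062))"
```

```text
t: 15.12
tcp_pos: [0.5946, 0.101, 0.1847]
orientation: [180.0, -0.1, 7.5]
ft_force: [0.2, -1.1, -0.1]
width: 0.0862
t: 15.53
tcp_pos: [0.5907, -0.1015, 0.1848]
orientation: [180.0, -0.1, 7.5]
ft_force: [1.3, 0.2, 0.6]
width: 0.0938
t15.5 pos [ 0.5907 -0.1015  0.1848] yaw 7.5 w 0.0938 -> tx -1.52 ty 7.22 tz 10.48 twist -0.001
(129, np.float64(114.2), ((598.95068359375, 294.23297119140625), 16.124187469482422), ((598.9583129882812, 293.9186706542969), (30.05669403076172, 27.096616744995117), 1.380669116973877))
(101, np.float64(76.5), ((596.9476318359375, 293.3290710449219), 25.703632354736328), ((595.32568359375, 290.9499206542969), (43.00068283081055, 50.448158264160156), 52.90494155883789))
(0, np.float64(nan), ((0.0, 0.0), 0.0), ((0.0, 0.0), (0.0, 0.0), 0.0))
(0, np.float64(nan), ((0.0, 0.0), 0.0), ((0.0, 0.0), (0.0, 0.0), 0.0))h.py:16: RuntimeWarning: Mean of empty slice.
  return len(q),np.round(p[:,2].mean()*1000,1),cv2.minEnclosingCircle(q),cv2.minAreaRect(q)
  ret = ret.dtype.type(ret / rcount)
```

View pics/can3.png

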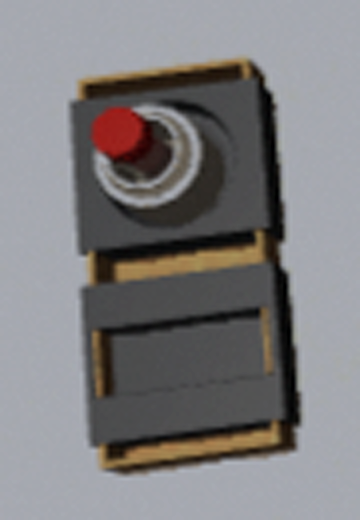

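The red tube stands in the canister: cap top at 114 mm, centre (0.599,0.294). The picture shows the red cap over the white rim, upright. Next is the lid.

```bash
python3 -m handwheel '[[-0.7,3.5,0,0,1],[-1.5,7.2,1,0,1],[-1.5,7.2,4,0,1],[-1.5,7.2,7,0,1],[-1.5,7.2,9,0,1]]' 12;  python3 -m handwheel '[[0,0,0,0,1],[0,0,0,0,1]]'; python3 -c "
from h import *
to(.585,-.1748,.02,7.5)"
```

```text
t: 16.0
tcp_pos: [0.5847, -0.1734, 0.0922]
orientation: [-180.0, 0.0, 7.4]
ft_force: [0.2, 0.2, 0.7]
width: 0.094
t: 16.17
tcp_pos: [0.5853, -0.1724, 0.0939]
orientation: [-180.0, 0.0, 7.5]
ft_force: [0.4, -0.6, 1.1]
width: 0.0939
t16.2 pos [ 0.5853 -0.1724  0.0939] yaw 7.5 w 0.0939 -> tx -0.06 ty 0.24 tz 7.39 twist -0.000
```

```bash
python3 -m handwheel '[[0,0.2,2,0,1],[0,0.2,4,0,1],[0,0.2,6,0,1],[0,0.2,7.2,0,1],[0,0.2,7.4,0,1]]' 12;  python3 -m handwheel '[[0,0,0,0,0.85],[0,0,0,0,0.75],[0,0,0,0,0.7],[0,0,0,0,0.5],[0,0,0,0,0.5]]' 12; python3 -m handwheel '[[0,0,0,0,0.5],[0,0,0,0,0.5],[0,0,0,0,0.5]]' 20;  python3 -c "
from h import *
to(.585,-.1748,.02,7.5);print(r.observe()['ft_force'])"
```

```text
t: 16.58
tcp_pos: [0.5856, -0.1746, 0.0192]
orientation: [-180.0, 0.0, 7.5]
ft_force: [-0.8, 0.2, -0.0]
width: 0.0938
t: 17.0
tcp_pos: [0.5862, -0.175, 0.0205]
orientation: [180.0, -0.1, 7.4]
ft_force: [-1.5, -0.0, 7.3]
width: 0.0665
t: 17.25
tcp_pos: [0.5862, -0.175, 0.0204]
orientation: [180.0, -0.1, 7.4]
ft_force: [-1.5, 0.1, 7.8]
width: 0.0667
t17.2 pos [ 0.5862 -0.175   0.0204] yaw 7.4 w 0.0667 -> tx -0.12 ty -0.04 tz 0.04 twist -0.001
[-1.53853742  0.08610131  7.78454433]
```

```bash
python3 -m handwheel '[[0,0,-1.5,0,0.5],[0,0,-4.5,0,0.5],[0,0,-8,0,0.5],[0,0,-12,0,0.5],[0,-1,-16,0,0.5]]' 20; python3 -m handwheel '[[0.5,-3,-0.7,0,0.5],[1.1,-7,-0.7,0,0.5],[1.8,-11,-0.7,0,0.5],[2.4,-15,-0.7,0,0.5],[3,-19,-0.7,0,0.5]]'; python3 -m handwheel '[[0.6,-4,0,0,0.5],[1.2,-8,0,0,0.5],[1.9,-12,0,0,0.5],[2.5,-16,0,0,0.5],[3.1,-20,0,0,0.5]]'; python3 -c "
from h import *
to(.6003,.2945,.185,7.5)"
```

```text
t: 17.67
tcp_pos: [0.5837, -0.1664, 0.1811]
orientation: [180.0, 0.0, 7.3]
ft_force: [0.1, -0.6, -0.7]
width: 0.0663
t: 18.08
tcp_pos: [0.5892, 0.029, 0.1871]
orientation: [180.0, -0.0, 7.4]
ft_force: [0.9, 0.4, -1.7]
width: 0.0668
t: 18.5
tcp_pos: [0.594, 0.2315, 0.1869]
orientation: [180.0, -0.0, 7.4]
ft_force: [0.8, 0.2, -1.0]
width: 0.0669
t18.5 pos [0.594  0.2315 0.1869] yaw 7.4 w 0.0669 -> tx 1.44 ty -6.17 tz 0.19 twist -0.001
```

```bash
python3 -m handwheel '[[0.7,-3,0,0,0.5],[1.4,-6,0,0,0.5],[1.4,-6.1,0,0,0.5],[1.4,-6.1,0,0,0.5],[1.4,-6.1,0,0,0.5]]';python3 -m handwheel '[[0,0,0,0,0.5],[0,0,0,0,0.5]]'; python3 - <<'E'
from h import *
to(.6003,.2945,.13,7.5)
c=snap('scene','lid1',(345,485,80,240),3.7); w=cloud(c)
c2=snap('top','lid1t',(70,160,100,250),4); w2=cloud(c2)
for n,W in(("scene",w),("top",w2)):
    p=W.reshape(-1,3); p=p[(abs(p[:,0]-.6)<.05)&(abs(p[:,1]-.294)<.05)]
    for a,b in((.205,.23),(.17,.20),(.11,.12),(.072,.082),(.045,.066)):
        q=p[(p[:,2]>a)&(p[:,2]<b)]
        if len(q)>20: print(n,a,len(q),"x",np.percentile(q[:,0],[1,99]).round(4),"y",np.percentile(q[:,1],[1,99]).round(4),"z",q[:,2].mean().round(4))
E
```

```text
t: 18.92
tcp_pos: [0.6002, 0.2915, 0.1864]
orientation: [180.0, 0.0, 7.5]
ft_force: [0.0, -0.4, -0.5]
width: 0.0667
t: 19.08
tcp_pos: [0.6007, 0.2904, 0.1866]
orientation: [180.0, -0.0, 7.3]
ft_force: [0.0, 0.4, -0.8]
width: 0.0666
t19.1 pos [0.6007 0.2904 0.1866] yaw 7.3 w 0.0666 -> tx 0.02 ty -0.41 tz 5.66 twist -0.003
scene 0.205 771 x [0.5605 0.6485] y [0.2573 0.3131] z 0.2183
scene 0.17 384 x [0.589  0.6471] y [0.2563 0.3083] z 0.185
scene 0.11 125 x [0.5904 0.6181] y [0.2792 0.3078] z 0.1144
scene 0.072 165 x [0.579  0.6275] y [0.2685 0.3173] z 0.0762
scene 0.045 257 x [0.5766 0.6346] y [0.261  0.3222] z 0.0566
```

View pics/lid1.png

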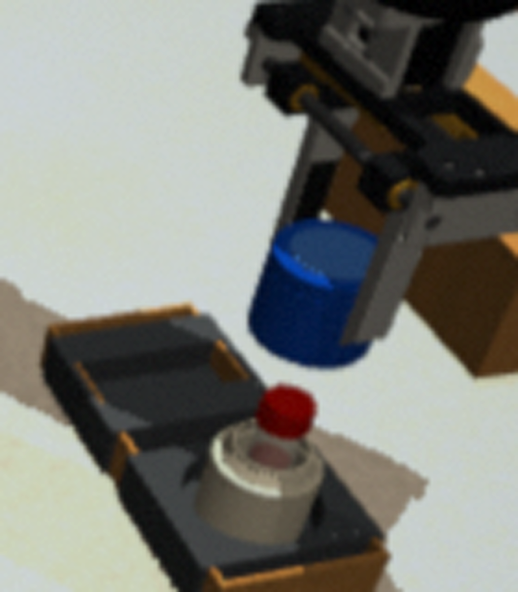

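The lid hangs level above the tube. In the scene view its centre matches the TCP in y (0.2903), and the canister sits at (0.600,0.293) in TCP terms. I'll shift 3 mm and lower in stages.

```bash
python3 -m handwheel '[[-0.05,-0.28,1,0,0.5],[-0.05,-0.28,3,0,0.5],[-0.05,-0.28,5,0,0.5],[-0.05,-0.28,6.5,0,0.5],[-0.05,-0.28,7,0,0.5]]';python3 -m handwheel '[[0,0,0,0,0.5],[0,0,0,0,0.5]]'; python3 -c "
from h import *
to(.600,.2932,.098,7.5);print(r.observe()['ft_force'])"
```

```text
t: 19.6
tcp_pos: [0.5983, 0.2938, 0.1135]
orientation: [179.9, 0.2, 7.4]
ft_force: [-0.3, -0.5, -0.9]
width: 0.0663
t: 19.77
tcp_pos: [0.5995, 0.2949, 0.1168]
orientation: [-180.0, -0.0, 7.4]
ft_force: [0.2, -0.3, -0.1]
width: 0.0667
t19.8 pos [0.5995 0.2949 0.1168] yaw 7.4 w 0.0667 -> tx 0.03 ty 0.18 tz 1.88 twist -0.001
[ 0.24341422 -0.28080986 -0.1023077 ]
```

```bash
python3 -m handwheel '[[0.03,0.15,0.4,0,0.5],[0.03,0.15,0.8,0,0.5],[0.03,0.15,1.2,0,0.5],[0.03,0.15,1.6,0,0.5],[0.03,0.15,1.8,0,0.5]]';python3 -m handwheel '[[0,0,0.3,0,0.5],[0,0,0.5,0,0.5],[0,0,0.5,0,0.5]]'; python3 -c "
from h import *
to(.600,.2932,.0875,7.5);print(r.observe()['ft_force'])"
```

```text
t: 20.18
tcp_pos: [0.5998, 0.2931, 0.098]
orientation: [180.0, 0.0, 7.4]
ft_force: [0.1, -0.6, -0.8]
width: 0.0664
t: 20.43
tcp_pos: [0.5997, 0.2931, 0.093]
orientation: [180.0, 0.0, 7.4]
ft_force: [-0.5, -0.3, -0.7]
width: 0.0668
t20.4 pos [0.5997 0.2931 0.093 ] yaw 7.4 w 0.0668 -> tx 0.03 ty -0.00 tz 0.55 twist -0.001
[-0.54316669 -0.2604344  -0.73074157]
```

```bash
python3 -m handwheel '[[0,0,0.2,0,0.5],[0,0,0.4,0,0.5],[0,0,0.5,0,0.5],[0,0,0.5,0,0.5]]';python3 -m handwheel '[[0,0,0.1,0,0.5],[0,0,0.15,0,0.5],[0,0,0.15,0,0.5]]'; python3 -c "
from h import *
to(.600,.2932,.0875,7.5);print(r.observe()['ft_force'])"
```

```text
t: 20.77
tcp_pos: [0.5998, 0.2931, 0.0883]
orientation: [180.0, 0.0, 7.4]
ft_force: [-0.6, 0.2, -0.9]
width: 0.0667
t: 21.02
tcp_pos: [0.6, 0.2934, 0.0876]
orientation: [-180.0, -0.0, 7.4]
ft_force: [-1.0, -0.5, 5.7]
width: 0.0665
t21.0 pos [0.6    0.2934 0.0876] yaw 7.4 w 0.0665 -> tx -0.01 ty 0.02 tz 0.01 twist -0.001
[-0.95990128 -0.46121379  5.68195978]
```

Contact came at the expected height of 87.6 mm, so the lid is seated. I'll release and retreat towards the brick.

```bash
python3 -m handwheel '[[0,0,0.05,0,0.75],[0,0,0.05,0,0.85],[0,0,0.05,0,0.9],[0,0,0.05,0,0.9],[0,0,0.05,0,0.9]]'; python3 -m handwheel '[[0,0,-0.5,0,0.9],[0,0,-2,0,0.9],[0,0,-5,0,0.9],[0,0,-8,0,0.9],[0,0,-11,0,0.9]]';  python3 -m handwheel '[[-0.5,4,0,0,0.6],[-1,8,0,0,0.6],[-1.5,12,0,0,0.6],[-2,16,0,0,0.6],[-2.5,20,0,0,0.6]]'; python3 - <<'E'
from h import *
to(.6034,-.3397,.16,64.7)
c=snap('top','lid2',(70,160,100,250),4)
print(top(c,85,142,124,184,.121,.005)); print(top(c,345,376,138,184,.062)); print(r.observe()['joints'])
E
```

```text
t: 21.43
tcp_pos: [0.5999, 0.2932, 0.0865]
orientation: [-180.0, 0.0, 7.4]
ft_force: [-0.6, -0.2, -0.3]
width: 0.0842
t: 21.85
tcp_pos: [0.5996, 0.2934, 0.1991]
orientation: [-180.0, -0.0, 7.5]
ft_force: [1.6, 0.6, 0.5]
width: 0.0844
t: 22.27
tcp_pos: [0.6009, 0.09, 0.1981]
orientation: [180.0, -0.1, 7.5]
ft_force: [1.2, 0.1, -0.2]
width: 0.057
t22.3 pos [0.6009 0.09   0.1981] yaw 7.5 w 0.0570 -> tx -5.34 ty 42.64 tz 3.81 twist -0.999
(514, np.float64(120.6), ((597.98876953125, 293.5231628417969), 33.39125442504883), ((595.7449951171875, 299.1961669921875), (66.44959259033203, 51.57598876953125), 20.22522735595703))
(345, np.float64(61.0), ((602.6077270507812, -340.22210693359375), 46.02519989013672), ((603.1170654296875, -339.1279602050781), (25.138513565063477, 92.00013732910156), 65.3637924194336))
[ 15.47220008  22.57854523 -37.50302437  99.6634626   15.47877951
  62.99336289 -20.0345558 ]
```

The lid is seated: top at 120.6 mm (expected 121), centre (0.598,0.2935). On to the brick.

```bash
python3 -m handwheel '[[-0.4,3,0,-0.1,0.6],[-0.9,7,0,-0.2,0.6],[-1.4,11,0,-0.3,0.6],[-1.9,15,0,-0.4,0.6],[-2.4,19,0,-0.5,0.6]]'; python3 -c "
from h import *
to(.603,-.3397,.12,65)"
```

```text
t: 22.73
tcp_pos: [0.6019, -0.1013, 0.198]
orientation: [179.9, -0.0, 36.4]
ft_force: [0.4, 0.1, 0.8]
width: 0.0563
t22.7 pos [ 0.6019 -0.1013  0.198 ] yaw 36.4 w 0.0563 -> tx -14.05 ty 19.25 tz 7.80 twist -0.499
```

```bash
python3 -m handwheel '[[-2.3,3.2,0,-0.1,0.6],[-4.6,6.4,0,-0.2,0.6],[-6.9,9.6,0,-0.3,0.6],[-9.2,12.8,0,-0.4,0.6],[-11.5,16,0,-0.5,0.6]]'; python3 -m handwheel '[[0,0,1,0,0.6],[0,0,2,0,0.6]]'; python3 -c "
from h import *
to(.603,-.3397,.10,65)"
```

```text
t: 23.15
tcp_pos: [0.6031, -0.2987, 0.1981]
orientation: [179.9, 0.0, 65.0]
ft_force: [1.2, -1.4, 0.8]
width: 0.0564
t: 23.32
tcp_pos: [0.603, -0.2996, 0.1771]
orientation: [179.9, -0.0, 64.5]
ft_force: [1.0, -0.1, 0.9]
width: 0.0563
t23.3 pos [ 0.603  -0.2996  0.1771] yaw 64.5 w 0.0563 -> tx -3.62 ty 1.72 tz 7.71 twist -0.009
```

```bash
python3 -m handwheel '[[-1.8,0.9,1,0,0.6],[-3.6,1.7,3,0,0.6],[-3.6,1.7,6,0,0.6],[-3.6,1.7,7.5,0,0.6],[-3.6,1.7,7.5,0,0.6]]'; python3 -c "
from h import *
to(.603,-.3397,.03,65)"
```

```text
t: 23.73
tcp_pos: [0.6018, -0.3345, 0.0983]
orientation: [-179.7, -0.0, 64.8]
ft_force: [-0.7, -0.2, 0.2]
width: 0.0561
t23.7 pos [ 0.6018 -0.3345  0.0983] yaw 64.8 w 0.0561 -> tx -0.42 ty 0.33 tz 6.83 twist -0.003
```

```bash
python3 -m handwheel '[[-0.3,0.3,1.5,0,0.6],[-0.3,0.3,3.5,0,0.6],[-0.3,0.3,5.5,0,0.6],[-0.3,0.3,6.6,0,0.6],[-0.3,0.3,6.6,0,0.6]]' 15; python3 -m handwheel '[[0,0,0,0,0.6],[0,0,0,0,0.6]]'; python3 -c "
from h import *
to(.603,-.3397,.03,65)"
```

```text
t: 24.15
tcp_pos: [0.6041, -0.3397, 0.0339]
orientation: [-179.9, -0.0, 64.8]
ft_force: [-0.8, -0.6, 0.7]
width: 0.0563
t: 24.32
tcp_pos: [0.6056, -0.3406, 0.037]
orientation: [179.9, -0.0, 64.8]
ft_force: [-0.4, 0.1, 0.9]
width: 0.0566
t24.3 pos [ 0.6056 -0.3406  0.037 ] yaw 64.8 w 0.0566 -> tx -0.03 ty -0.27 tz 0.70 twist -0.004
```

```bash
python3 -m handwheel '[[0,-0.25,0.4,0,0.6],[0,-0.25,0.6,0,0.6],[0,-0.25,0.6,0,0.6]]' 15; python3 -m handwheel '[[0,0,0,0,0.45],[0,0,0,0,0.35],[0,0,0,0,0.3],[0,0,0,0,0.15],[0,0,0,0,0.15]]'; python3 -m handwheel '[[0,0,0,0,0.15],[0,0,0,0,0.15],[0,0,0,0,0.15]]' 30; python3 -m handwheel '[[0,0,-1,0,0.15],[0,0,-4,0,0.15],[0,0,-8,0,0.15],[0,0,-12,0,0.15],[0,0,-14.5,0,0.15]]'; python3 -c "
from h import *
to(.480,.2745,.175,8)"
```

```text
t: 24.57
tcp_pos: [0.6022, -0.3397, 0.0296]
orientation: [180.0, 0.0, 64.7]
ft_force: [0.4, -0.4, -0.8]
width: 0.0565
t: 24.98
tcp_pos: [0.6024, -0.3396, 0.0295]
orientation: [180.0, -0.0, 64.7]
ft_force: [0.1, -0.4, 0.0]
width: 0.0263
t: 25.23
tcp_pos: [0.6024, -0.3397, 0.0295]
orientation: [180.0, 0.0, 64.7]
ft_force: [-0.2, 0.4, -0.1]
width: 0.025
t: 25.65
tcp_pos: [0.6034, -0.3394, 0.1793]
orientation: [179.8, -0.0, 64.8]
ft_force: [-0.1, -0.3, -0.6]
width: 0.0245
t25.6 pos [ 0.6034 -0.3394  0.1793] yaw 64.8 w 0.0245 -> tx 50.27 ty -37.33 tz 0.43 twist 0.991
```

```bash
python3 -m handwheel '[[2,-1.5,0,0.1,0.15],[5,-3.7,0,0.2,0.15],[8,-6,0,0.3,0.15],[11.2,-8.3,0,0.4,0.15],[14.4,-10.7,0,0.5,0.15]]' 30; python3 -c "
from h import *
to(.480,.2745,.175,8)"
```

```text
t: 26.07
tcp_pos: [0.5664, -0.1621, 0.1752]
orientation: [180.0, -0.0, 35.8]
ft_force: [0.6, 1.7, 0.0]
width: 0.0247
t26.1 pos [ 0.5664 -0.1621  0.1752] yaw 35.8 w 0.0247 -> tx 18.52 ty -40.47 tz 0.02 twist 0.485
```

```bash
python3 -m handwheel '[[1.6,-3.5,0,0.1,0.15],[3.2,-7,0,0.2,0.15],[4.8,-10.5,0,0.3,0.15],[6.4,-14,0,0.4,0.15],[8,-17.5,0,0.48,0.15]]'; python3 -c "
from h import *
to(.480,.2745,.175,8)"
```

```text
t: 26.48
tcp_pos: [0.5278, 0.0266, 0.1753]
orientation: [180.0, -0.0, 8.3]
ft_force: [1.3, 0.5, -1.2]
width: 0.0247
t26.5 pos [0.5278 0.0266 0.1753] yaw 8.3 w 0.0247 -> tx -1.16 ty -25.22 tz 0.03 twist 0.005
```

```bash
python3 -m handwheel '[[-0.2,-4,0,0,0.15],[-0.4,-8,0,0,0.15],[-0.6,-12,0,0,0.15],[-0.8,-16,0,0,0.15],[-1,-20,0,0,0.15]]';python3 -m handwheel '[[-0.1,-3,0,0,0.15],[-0.16,-5.2,0,0,0.15],[-0.16,-5.2,0,0,0.15],[-0.16,-5.2,0,0,0.15]]'; python3 - <<'E'
from h import *
to(.480,.2745,.08,8)
c=snap('scene','brick1',(330,480,60,240),3.3); w=cloud(c)
hsv=cv2.cvtColor(c["frame"],cv2.COLOR_RGB2HSV); m=(abs(hsv[...,0].astype(int)-88)<10)&(hsv[...,1]>120)
p=w[m]; p=p[(abs(p[:,0]-.48)<.08)&(abs(p[:,1]-.27)<.08)&(p[:,2]>.1)]; print(len(p),p.min(0),p.max(0))
E
```

```text
t: 26.9
tcp_pos: [0.488, 0.223, 0.1754]
orientation: [180.0, -0.1, 8.6]
ft_force: [1.1, -0.3, -0.8]
width: 0.0249
t: 27.23
tcp_pos: [0.4787, 0.2737, 0.175]
orientation: [-180.0, -0.0, 8.8]
ft_force: [-0.6, -0.7, -0.7]
width: 0.0246
t27.2 pos [0.4787 0.2737 0.175 ] yaw 8.8 w 0.0246 -> tx 0.14 ty -0.06 tz 9.50 twist 0.013
836 [0.44569618 0.22476836 0.14868469] [0.51902537 0.31671557 0.37278808]
```

View pics/brick1.png

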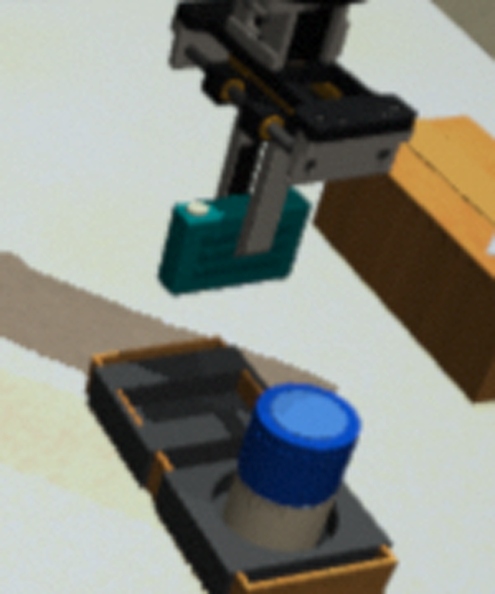

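The brick hangs upright and aligned with the slot. The lid sits square on the canister, with the shoulder seam closed. I'll nudge about 3 mm and lower.

```bash
python3 -m handwheel '[[0.3,-0.3,2,0,0.15],[0.3,-0.3,4.5,0,0.15],[0.3,-0.3,7,0.01,0.15],[0.3,-0.3,9,0.01,0.15],[0.3,-0.3,10,0.01,0.15]]';python3 -m handwheel '[[0,0,0,0,0.15],[0,0,0,0,0.15]]'; python3 -c "
from h import *
to(.4815,.277,.0466,8);print(r.observe()['ft_force'])"
```

```text
t: 27.7
tcp_pos: [0.4816, 0.2735, 0.0725]
orientation: [179.9, 0.1, 7.9]
ft_force: [-0.1, -0.3, -1.3]
width: 0.0251
t: 27.87
tcp_pos: [0.4823, 0.2752, 0.075]
orientation: [180.0, 0.0, 8.0]
ft_force: [-0.2, 0.6, -1.1]
width: 0.0247
t27.9 pos [0.4823 0.2752 0.075 ] yaw 8.0 w 0.0247 -> tx -0.05 ty -0.19 tz 2.84 twist -0.000
[-0.19922221  0.57014089 -1.11223982]
```

```bash
python3 -m handwheel '[[-0.05,-0.2,0.6,0,0.15],[-0.05,-0.2,1.2,0,0.15],[-0.05,-0.2,1.8,0,0.15],[-0.05,-0.2,2.3,0,0.15],[-0.05,-0.2,2.6,0,0.15]]';python3 -m handwheel '[[0,0,0.1,0,0.15],[0,0,0.2,0,0.15],[0,0,0.25,0,0.15],[0,0,0.25,0,0.15]]'; python3 -c "
from h import *
to(.4815,.277,.0466,8);print(r.observe()['ft_force'])"
```

```text
t: 28.28
tcp_pos: [0.481, 0.2774, 0.0479]
orientation: [180.0, 0.0, 8.0]
ft_force: [-0.2, -0.4, -2.0]
width: 0.0249
t: 28.62
tcp_pos: [0.4811, 0.2776, 0.0464]
orientation: [180.0, -0.0, 8.0]
ft_force: [-2.2, -1.6, 6.1]
width: 0.0248
t28.6 pos [0.4811 0.2776 0.0464] yaw 8.0 w 0.0248 -> tx 0.03 ty 0.07 tz -0.02 twist 0.000
[-2.21077596 -1.62864766  6.09014779]
```

The brick is on the slot floor (contact at 46.4 mm). I'll release, back off upward and check.

```bash
python3 -m handwheel '[[0,0,0,0,0.3],[0,0,0,0,0.35],[0,0,0,0,0.4],[0,0,0,0,0.45],[0,0,0,0,0.45]]'; python3 -m handwheel '[[0,0,-0.5,0,0.45],[0,0,-2,0,0.45],[0,0,-5,0,0.45],[0,0,-9,0,0.45],[0,0,-13,0,0.45]]';  python3 -m handwheel '[[0,4,-0.5,0,0.45],[0,8,-1,0,0.45],[0,12,-1,0,0.45],[0,16,-1,0,0.45],[0,20,-1,0,0.45]]';python3 -m handwheel '[[0,0,0,0,0.45],[0,0,0,0,0.45],[0,0,0,0,0.45]]'; python3 - <<'E'
from h import *
c=snap('top','end',(60,300,100,250),3)
print("lid",top(c,85,142,124,184,.121,.005)); print("brick",top(c,90,145,176,236,.079,.005))
print("yel",top(c,215,236,208,232,.09)); print("grn",top(c,236,256,143,168,.09)); print(r.observe()['ft_force'])
E
```

```text
t: 29.03
tcp_pos: [0.4813, 0.2776, 0.046]
orientation: [-180.0, -0.0, 8.0]
ft_force: [0.4, -0.8, -0.6]
width: 0.0424
t: 29.45
tcp_pos: [0.4803, 0.2775, 0.1774]
orientation: [-180.0, 0.1, 8.1]
ft_force: [1.7, -0.6, 0.5]
width: 0.0427
t: 29.87
tcp_pos: [0.509, 0.0777, 0.1867]
orientation: [180.0, -0.1, 8.0]
ft_force: [1.3, -0.5, 0.5]
width: 0.0422
t: 30.12
tcp_pos: [0.5091, 0.0799, 0.1864]
orientation: [-180.0, -0.0, 8.0]
ft_force: [-0.1, 0.7, -0.6]
width: 0.0424
lid (0, np.float64(nan), ((0.0, 0.0), 0.0), ((0.0, 0.0), (0.0, 0.0), 0.0))
brick (41, np.float64(78.0), ((474.5106201171875, 313.830322265625), 12.120804786682129), ((474.6130065917969, 313.85638427734375), (22.95940399169922, 10.911462783813477), 5.983071327209473))
yel (15, np.float64(88.3), ((451.9058837890625, -12.12020492553711), 10.56082820892334), ((452.37298583984375, -13.030237197875977), (21.121450424194336, 4.189847946166992), 27.169931411743164))
grn (121, np.float64(88.9), ((611.5072631835938, -49.47016525268555), 15.448344230651855), ((611.0343017578125, -49.55017852783203), (27.977645874023438, 29.695188522338867), 46.239315032958984))
[-0.43347303  0.5760521   0.41034641]h.py:16: RuntimeWarning: Mean of empty slice.
  return len(q),np.round(p[:,2].mean()*1000,1),cv2.minEnclosingCircle(q),cv2.minAreaRect(q)
  ret = ret.dtype.type(ret / rcount)
```

View pics/end.png

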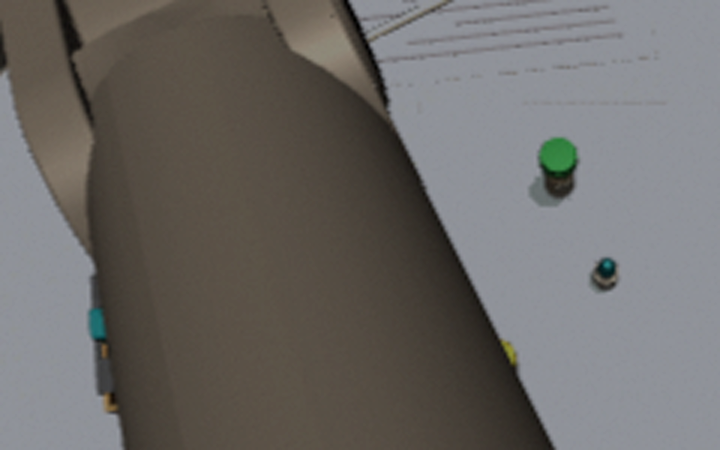

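The arm hides the carton in this view. I'll move it further right and look again.

```bash
python3 -m handwheel '[[0,4,0,0,0.45],[0,8,0,0,0.45],[0,12,0,0,0.45],[0,16,0,0,0.45],[0,20,0,0,0.45]]'; python3 -m handwheel '[[0,4,0,0,0.45],[0,8,0,0,0.45],[0,10,0,0,0.45],[0,10,0,0,0.45],[0,10,0,0,0.45]]'; python3 - <<'E'
from h import *
c=snap('top','end2',(70,260,100,250),4)
print("lid",top(c,85,142,124,184,.121,.005)); print("brick",top(c,85,145,170,236,.079,.005))
print("yel",top(c,215,236,208,232,.09)); print("grn",top(c,236,256,143,168,.09)); print(r.observe()['ft_force'],r.observe()['t'])
E
```

```text
t: 30.58
tcp_pos: [0.5374, -0.1186, 0.1863]
orientation: [-180.0, -0.0, 8.2]
ft_force: [0.4, -0.4, 0.5]
width: 0.0422
t: 31.0
tcp_pos: [0.5514, -0.2169, 0.1857]
orientation: [-179.9, 0.0, 8.0]
ft_force: [0.4, -0.2, 0.1]
width: 0.0423
lid (614, np.float64(120.6), ((598.4075317382812, 293.7113952636719), 33.348934173583984), ((598.1902465820312, 293.11529541015625), (65.0334243774414, 64.15118408203125), 69.21556854248047))
brick (406, np.float64(78.2), ((508.9857482910156, 279.5780334472656), 59.408363342285156), ((517.3147583007812, 281.60076904296875), (100.92626190185547, 92.23277282714844), 8.424583435058594))
yel (127, np.float64(89.0), ((446.8577880859375, -1.7772066593170166), 15.04015064239502), ((447.1148986816406, -1.7629718780517578), (28.682723999023438, 25.959457397460938), 1.227891445159912))
grn (116, np.float64(89.0), ((610.79345703125, -49.42093276977539), 15.290193557739258), ((611.235107421875, -49.43581008911133), (28.110322952270508, 28.723339080810547), 21.86058235168457))
[ 0.8240406   0.56268149 -0.23117697] 31.05
```

View pics/end2.png

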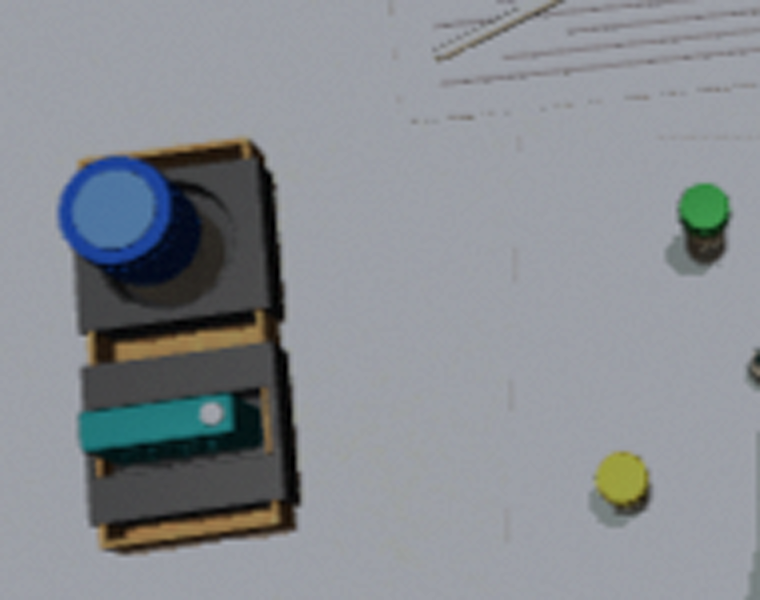

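The lid is seated (top 120.6 mm), the brick is down in the slot (top 78 mm, expected 79), the yellow and green tubes have not moved, and the arm is clear. Handing in.

```bash
python3 -c "
from bench import r
print(r.close_job(), r.observe()['t'])"
```

```text
the job is handed in; nothing more can be done
the job is handed in; nothing more can be done
```

The specimen is packed: canister base in the well, red-capped tube lowered into it, blue lid down on the shoulder, and last the teal brick on its long edge in the slot. I handed the job in about 31 s into the 128 s allowed; no verdict was reported.

Last checks:
- **Canister:** its rim was at about 76–77 mm (expected 78), 3–4 mm from the well centre.
- **Tube:** its cap top was at 114 mm (expected 115), within about 1 mm of the canister axis when last seen. It was let go after 5 N of floor contact.
- **Lid:** its top is at 120.6 mm (expected 121), within about 1 mm of the canister's measured centre.
- **Brick:** its top is at 78.2 mm (expected 79). It was placed about 3 mm from my slot-centre estimate.
- **Other tubes:** the yellow and green tubes are within 1 mm of where they started, and the arm is clear of everything.

What disagreed:
- **Slot direction:** the text says the slot runs along the carton, but the images and depth show it running across. I placed the brick to match what I saw.
- **Camera agreement:** the top and scene cameras differed by about 5 mm in x at the carton, so I used the mean.
- **Unusable check:** the final brick outline was contaminated by the canister's side. Its centring rests on the arm position and the picture.

I viewed 16 pictures, two over the budget, because the arm hid the carton in the first end view.

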